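# Unlatch the dish carrier and hold its gate wide open

## Robot

A 6-joint arm with a two-finger parallel gripper is mounted at the origin on the work surface. World frame = base frame: x ahead of the robot, y to its left, z up, the work surface at z = 0. Lengths are in m, angles in rad, forces in N, time in s.
With the tool pointing down it reaches from about 0.425 to 0.95 m from the base axis. Payload 3.5 kg.
Tool frame: the origin (TCP) lies at the very end of the fingers, on their centre line; the grasp point (between the pads) lies 19 mm behind it; z points along the fingers, y is the line along which they close (so a half turn about z gives the same grasp; the last joint's range is limited). The gripper opens to 85 mm and grips with 20 to 120 N. Pads are 22 mm wide; open, the fingers measure 114 mm over their backs; the gripper's body (76 mm by 85 mm) begins 54 mm behind the grasp point. The pads swing forward as they close: fully open they stand 13 mm farther back than shut.
Start: joints at [-1.391, 0.286, 1.577, -0, 1.279, -0.15], TCP at [0.219, -0.639, 0.211] pointing down, gripper open.
Joint ranges: [-2.77, 2.77], [-0.9, 2.22], [0.21, 2.48], [-1.53, 4.67], [0.24, 2.81], [-2.84, 2.84]. Speed limits (rad/s): [2.79, 2.79, 3.14, 3.14, 3.14, 3.14].

## Interface

Orientations are given as a unit quaternion [x, y, z, w].
In Python, from plant import ctrl gives the robot as it stands.
- The arm moves only by the tool carry_out, never from a script. Its argument "deltas" is one flat list of numbers, 6 for each row, row after row: the shift along the tool's x, y, z in m, then the turn, a rotation vector about the tool's x, y, z in rad. A call has 1 to 5 rows; each row is the pose to reach, as a shift and turn from the pose commanded when the call began, along the tool's axes at that moment; what a row does not reach only later rows make up. A row lasts 1/8 s, in which the tool goes at most 62.5 mm and 10.7 degrees, less where a joint would pass 70% of its speed; a pose out of reach is approached as far as the arm can. A call with a gripper value outside its range is refused whole. "grip" is the opening in per cent of the stroke, from 0 (shut) to 100 (fully open), set as the call begins (left out, the last holds). The fingers move at their own pace and stop on an object; "grip_force" is the grip in N (left out, the last holds). Time passes only in rows, so rows that repeat a pose let the fingers close. It gives the time, the measured TCP pose, the force, the opening and the grip force at its end, in the units of the state.
- ctrl.get_state(): the state, without advancing time (a new reading comes with each control period).
- ctrl.read_camera(name): name is "scene" or "top" or "wrist"; returns (picture, depth): 384x512x3 uint8, red, green, blue; 384x512 float32, m along the optical axis (not along the pixel's ray), 0 where there is no reading.
- ctrl.camera_model(name): a dict with "intrinsics" (3x3 intrinsics, pixels), "k1" (the pictures are not rectified: a ray, as slopes to the right and down, at radius r is drawn at 1 + k1 r^2 times it, then the intrinsics apply), "extrinsics" (4x4, takes a point from world to camera coordinates); the wrist camera has in their place "hand_eye" (4x4, takes a point from camera to tool coordinates, whose origin is the TCP and whose axes are the flange's). Camera axes: x right, y down, z forward; pixel columns grow to the right and rows downward; lengths in m; the calibration is good to about 2 mm. A picture is of the moment at which its call begins: read the wrist's pose just before it. camera_model takes no time and is no camera call.
- ctrl.sign_off(): hands the job in; it is judged then, once.
Trained networks look in the newest picture that a camera, given by its name, has taken for a name from the list of things; names that differ only in an ending like _2 or _b are one class to them, and where a whole thing is asked for, a point or a joint stands for the part that bears it (a point fixed in the world has none). Each returns a list of dicts, best first, with "score" (0 to 1); they miss things now and then, are a little off and sometimes report something else, mostly with a low value. They report only what shows in the picture. A call takes as long as a camera call.
- ctrl.find_in(camera, query): "uv" ([column, row] in pixels, amid what is visible of it).
The state is a dict: "time": time; "qpos": joint angles; "dq": joint speeds; "joint_efforts": joint torques, N m; "eef_pos": TCP position; "tcp_rot": TCP orientation; "contact_force": force on the tool from outside, world axes, zero at the start; "wrist_torque": the same for the moment, N m; "opening": opening from 0.0 (shut) to 1.0 (fully open); "finger_force": force on a finger pad.
Only numpy, scipy, OpenCV 4.12 (cv2) and the standard library are available. Lean on these libraries where they do the work, as an engineer would, in place of code of your own. Each camera call takes 0.05 s, during which the arm holds its last target. There are 200 camera calls.

## Task

Open the steel dish carrier for a colleague: first squeeze the two ears of the narrow, tall catch fully together, then those of the broad, low catch, and only then swing the gate out by its upright handle, past the detent, until it is wide open. The gate springs back when let go, so finish while still holding the handle with the gate wide open, and leave the dishes and everything else on the bench undisturbed.

Things in the scene. Friction and masses are not known exactly. Their poses are not given: they have to be found in the camera images.
- carrier: steel frame for culture dishes, fixed, 155 deep x 220 wide x 100 tall. Origin on the bench under the middle of its gated front; x points from the front into the carrier (away from the robot), y along the front, z up. The front top bar (top at 100) carries the catches at y = +50 and -50, either way round. A detent box juts out to y = +149 at the hinge end, below the bar
- narrow_catch: narrow, tall pinch catch: two upright ears facing each other along y, each 12 long (x), 8 thick (y), tops 52 above the origin. Origin on the front bar's top, midway between the ears; axes as the carrier's. Outer faces 44 apart at rest, 26 fully squeezed. Base 6 high; 7 high feet reach 28 towards -x, where hooked legs hang in front of the gate and lock it
- broad_catch: broad, low pinch catch: as the narrow one, but its ears are 40 long (x) and their tops only 38 above the origin. Ears 8 thick (y), outer faces 44 apart at rest, 26 fully squeezed. Origin on the front bar's top, midway between the ears; axes as the carrier's
- gate (a joint): swing in rad: 0 shut, 1.55 at its stop; wide open is 1.25 or more. Steel gate 192 long, 96 tall, hinged upright at the carrier's +y end; its free end swings out to -x (clockwise from above). A spring pulls it shut (1.2 N at the handle when wide); a detent resists from 0.4 to 0.9 (a few N), where it drifts back to if let go. Locked until all four ears are squeezed
- gate_hinge (a point): point on the gate's upright hinge axis, 140 above the bench
- handle: black upright round grip of the gate, 16 in diameter, 42 in front of the gate's plane and 100 from the hinge along it, on a short steel arm; it runs from 68 to 160 above the bench and turns freely about its own axis. Origin on its axis, 20 below its top; z up
- narrow_left (a joint): how far the +y ear of the narrow catch is pressed inwards, in m: 0 at rest, 0.009 at its stop. It takes about 4 N, and the ear stays where it is pushed. Its leg clears the gate beyond 0.005; squeeze it home
- narrow_right (a joint): how far the -y ear of the narrow catch is pressed inwards, in m: 0 at rest, 0.009 at its stop. It takes about 4 N, and the ear stays where it is pushed. Its leg clears the gate beyond 0.005; squeeze it home
- broad_left (a joint): how far the +y ear of the broad catch is pressed inwards, in m: 0 at rest, 0.009 at its stop. It takes about 4 N, and the ear stays where it is pushed. Its leg clears the gate beyond 0.005; squeeze it home
- broad_right (a joint): how far the -y ear of the broad catch is pressed inwards, in m: 0 at rest, 0.009 at its stop. It takes about 4 N, and the ear stays where it is pushed. Its leg clears the gate beyond 0.005; squeeze it home
- dishes_in: two closed glass culture dishes stacked, 94 across x 32 tall, standing inside the carrier. Not to be disturbed. Origin under its centre
- dish_in: one closed glass culture dish, 94 across x 16 tall, inside the carrier. Not to be disturbed. Origin under its centre
- dish_out: one closed glass culture dish, 94 across x 16 tall, on the bench beside the carrier, to its -y side. Not to be disturbed. Origin under its centre
- burner: unlit steel gas burner, round foot 72 across, 140 tall, on the bench to the carrier's +y side. Not to be disturbed. Origin under its centre
- tube_rack: aluminium rack 70 x 180 x 78 with capped glass tubes standing to 119, on the bench to the carrier's -y side. Not to be disturbed. Origin under its centre
- reagent: brown glass bottle 68 across, 150 tall, on the bench to the carrier's +y side. Not to be disturbed. Origin under its centre
- slide_box: cardboard box 85 x 110 x 35, on the bench nearer the robot, to its left. Not to be disturbed. Origin under its centre

How it is judged:
By the outcome, as a careful person would: the job done as asked, in the order asked, and still so for the second after the job is handed in, while the arm keeps its last pose, push and grip.
It also fails if it takes over 61 s, if anything falls off the work surface, if the arm or the gripper's body presses on something with over 40 N, if the wrist force passes 120 N, or if a joint passes its speed limit or range.

## Working session

There is one attempt and no reset: what is moved stays moved. The work goes in short steps, Python scripts to look and compute and a tool call to move; the robot and the scene stay as the last step left them, time stands still between calls to the robot, and variables do not carry over. Pictures are saved under pics/ and viewed, at most 10 in all, crops included, and the job is handed in when it is done.

Besides the shell and the picture viewer there is one more tool, called after "Emit:" by a JSON object that holds its "op" and its "data". carry_out: Moves the arm, as the interface text tells. Its arguments: {"type":"object","properties":{"deltas":{"type":"array"},"grip":{"type":"number"},"grip_force":{"type":"number"}},"required":["deltas"]}

```bash
mkdir -p pics; ls; cat > h.py <<'E'
import numpy as np, cv2
from plant import ctrl
from scipy.spatial.transform import Rotation as R
def cam(n):
    m=ctrl.camera_model(n); return m
def pts(n,depth,uv,pose=None):
    m=cam(n);K=np.array(m["intrinsics"]);uv=np.atleast_2d(uv).astype(float)
    x=(uv-K[:2,2])/[K[0,0],K[1,1]]
    s=x.copy()
    for _ in range(20): s=x/(1+m["k1"]*(s**2).sum(1,keepdims=True))
    d=depth[uv[:,1].astype(int),uv[:,0].astype(int)]
    p=np.c_[s*d[:,None],d,np.ones(len(d))]
    if "hand_eye" in m:
        T=np.eye(4);T[:3,3]=pose[0];T[:3,:3]=R.from_quat(pose[1]).as_matrix()
        M=T@np.array(m["hand_eye"])
    else: M=np.linalg.inv(np.array(m["extrinsics"]))
    return (p@M.T)[:,:3]
E
python3 - <<'E'
from h import *
s=ctrl.get_state();print(s)
for c in ["scene","top"]:
    im,d=ctrl.read_camera(c);cv2.imwrite(f"pics/{c}0.png",im[:,:,::-1]);np.save(f"pics/{c}0.npy",d)
    for q in ["narrow_catch","broad_catch","handle","gate_hinge","carrier"]:
        for r in ctrl.find_in(c,q)[:2]:
            print(c,q,np.round(r["uv"]),round(r["score"],2),pts(c,d,r["uv"]).round(3))
E
```

```text
pics
{'time': 0.0, 'qpos': array([-1.39101069e+00,  2.87180498e-01,  1.57819857e+00, -2.78970997e-05,
        1.27861903e+00, -1.50001462e-01]), 'dq': array([ 7.87165024e-04,  5.96746231e-04, -8.74357651e-04, -1.09987946e-03,
       -1.18030321e-03,  3.54821522e-05]), 'joint_efforts': array([ 3.93570217e-04, -4.05982018e+01, -2.92624176e+01, -1.49532539e-04,
        5.67849493e-03,  3.62384725e-06]), 'eef_pos': array([ 0.21848288, -0.63790091,  0.20942569]), 'tcp_rot': array([ 9.86434459e-01,  1.64151184e-01, -3.12614896e-05, -1.20239240e-03]), 'contact_force': array([-0.26651387, -0.39200684, -0.03751327]), 'wrist_torque': array([-0.0034517 ,  0.02640253,  0.00057033]), 'finger_force': 0.0, 'opening': 1.0028957327224473}
scene narrow_catch [221. 163.] 0.64 [[ 0.544 -0.091  0.091]]
scene narrow_catch [192. 156.] 0.6 [[ 0.591 -0.15   0.104]]
scene broad_catch [215. 174.] 0.71 [[ 0.616 -0.031  0.138]]
scene broad_catch [225. 180.] 0.65 [[ 0.584 -0.033  0.097]]
scene handle [222. 150.] 0.71 [[ 0.543 -0.085  0.134]]
scene gate_hinge [225. 179.] 0.57 [[ 0.592 -0.025  0.111]]
scene carrier [193. 196.] 0.75 [[ 0.622 -0.122  0.004]]
scene carrier [221. 165.] 0.4 [[ 0.544 -0.092  0.082]]
top narrow_catch [322. 185.] 0.55 [[ 0.578 -0.159  0.109]]
top broad_catch [283. 178.] 0.74 [[ 0.6   -0.053  0.109]]
top broad_catch [300. 191.] 0.21 [[ 0.565 -0.103  0.07 ]]
top handle [303. 161.] 0.53 [[ 0.658 -0.123  0.009]]
top handle [299. 201.] 0.38 [[ 0.535 -0.088  0.16 ]]
top gate_hinge [298. 193.] 0.75 [[ 0.559 -0.097  0.068]]
top carrier [304. 160.] 0.92 [[ 0.661 -0.123  0.025]]
```

```bash
python3 - <<'E'
from h import *
a=cv2.imread("pics/scene0.png");b=cv2.imread("pics/top0.png")
a=cv2.resize(a[100:260,120:290],(560,527));b=cv2.resize(b[110:260,220:390],(0,0),fx=3.5,fy=3.5)
cv2.imwrite("pics/a.png",cv2.resize(a,(400,376)));
c=np.zeros((525,800,3),np.uint8)
b2=cv2.resize(cv2.imread("pics/top0.png")[100:260,200:400],(500,400),interpolation=3)
a2=cv2.resize(cv2.imread("pics/scene0.png")[110:260,140:260],(300,375),interpolation=3)
c[:400,:500]=b2;c[:375,500:]=a2;cv2.imwrite("pics/c.png",c)
# tall points near carrier from top depth
d=np.load("pics/top0.npy");v,u=np.mgrid[100:260,200:400];uv=np.c_[u.ravel(),v.ravel()]
P=pts("top",d,uv)
roi=(P[:,0]>.5)&(P[:,0]<.66)&(P[:,1]>-.25)&(P[:,1]<.03)
for lo,hi in((.087,.103),(.118,.142),(.144,.156),(.156,.165)):
    q=P[roi&(P[:,2]>lo)&(P[:,2]<hi)];print(lo,hi,len(q))
    print(q[np.lexsort((q[:,0],q[:,1]))].round(3)[::max(1,len(q)//25)].tolist())
E
```

```text
0.087 0.103 511
[[0.66, -0.226, 0.102], [0.64, -0.218, 0.099], [0.64, -0.215, 0.1], [0.598, -0.211, 0.1], [0.581, -0.207, 0.102], [0.587, -0.196, 0.1], [0.562, -0.188, 0.095], [0.576, -0.181, 0.103], [0.585, -0.129, 0.099], [0.593, -0.123, 0.099], [0.574, -0.117, 0.098], [0.582, -0.111, 0.1], [0.577, -0.106, 0.099], [0.582, -0.1, 0.102], [0.583, -0.092, 0.098], [0.585, -0.089, 0.102], [0.577, -0.084, 0.097], [0.575, -0.033, 0.098], [0.614, -0.025, 0.1], [0.609, -0.019, 0.102], [0.6, -0.013, 0.102], [0.6, -0.008, 0.099], [0.609, -0.005, 0.102], [0.617, -0.003, 0.1], [0.614, 0.0, 0.102], [0.604, 0.006, 0.097]]
0.118 0.142 132
[[0.572, -0.169, 0.118], [0.584, -0.168, 0.139], [0.561, -0.166, 0.118], [0.578, -0.133, 0.119], [0.582, -0.131, 0.132], [0.57, -0.13, 0.119], [0.537, -0.088, 0.126], [0.604, -0.076, 0.139], [0.602, -0.074, 0.137], [0.604, -0.073, 0.14], [0.591, -0.073, 0.142], [0.615, -0.071, 0.14], [0.612, -0.071, 0.119], [0.588, -0.07, 0.142], [0.591, -0.068, 0.137], [0.577, -0.068, 0.138], [0.586, -0.066, 0.128], [0.616, -0.042, 0.138], [0.613, -0.039, 0.138], [0.607, -0.039, 
[... 1095 characters left out ...]
35, 0.158], [0.591, -0.133, 0.156], [0.531, -0.102, 0.159], [0.536, -0.101, 0.162], [0.533, -0.101, 0.164], [0.536, -0.099, 0.159], [0.533, -0.099, 0.161], [0.528, -0.098, 0.163], [0.531, -0.098, 0.163], [0.539, -0.098, 0.165], [0.539, -0.096, 0.161], [0.528, -0.096, 0.159], [0.536, -0.096, 0.161], [0.534, -0.096, 0.161], [0.531, -0.096, 0.164], [0.534, -0.094, 0.159], [0.536, -0.094, 0.159], [0.528, -0.094, 0.158], [0.531, -0.093, 0.16], [0.539, -0.093, 0.163], [0.531, -0.091, 0.161], [0.536, -0.091, 0.162], [0.528, -0.091, 0.161], [0.539, -0.09, 0.164], [0.534, -0.09, 0.164], [0.539, -0.088, 0.16], [0.536, -0.088, 0.16], [0.534, -0.088, 0.16], [0.531, -0.088, 0.16], [0.528, -0.088, 0.161]]
```

View pics/c.png

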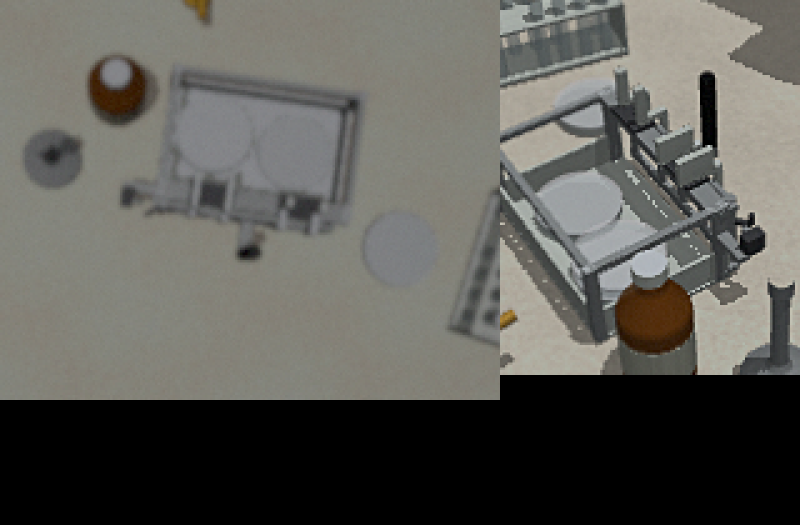

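The top view shows the carrier in the middle, with the narrow catch at right (crop ~300,207), the broad one at left (~213,190) and the handle in front (~247,245). In the world frame, narrow is at about (.583,-.152), broad (.598,-.053), handle (.5335,-.095), and carrier yaw is about -0.15.

```bash
cat >> h.py <<'E'
YAW=-0.15
def plan(xyz,yaw=YAW,base=None):
    s=ctrl.get_state();p,q=(s["eef_pos"],s["tcp_rot"]) if base is None else base
    A=R.from_quat(q);B=R.from_matrix(np.c_[[-np.cos(yaw),-np.sin(yaw),0],[-np.sin(yaw),np.cos(yaw),0],[0,0,-1]])
    if abs((A.inv()*B).magnitude())>1.6: B=B*R.from_rotvec([0,0,np.pi])
    d=A.inv().apply(np.array(xyz)-p);w=(A.inv()*B).as_rotvec()
    print("delta",d.round(4),"rot",w.round(4),"rows>=",max(np.linalg.norm(d)/.0625,np.linalg.norm(w)/.1868).round(2),"t",s["time"])
E
python3 -c "
from h import *
plan((.57,-.11,.30))"
```

```text
delta [ 0.5036 -0.3864 -0.0892] rot [ 1.000e-04 -0.000e+00  4.797e-01] rows>= 10.26 t 0.6
```

Emit:
{"op": "carry_out", "data": {"deltas": [0.04, -0.032, -0.018, 0, 0, 0, 0.085, -0.064, -0.036, 0, 0, 0, 0.13, -0.098, -0.054, 0, 0, 0, 0.175, -0.133, -0.072, 0, 0, 0, 0.22, -0.168, -0.089, 0, 0, 0], "grip": 100}}

```text
time: 1.23
eef_pos: [0.3732, -0.4068, 0.3008]
tcp_rot: [0.986, 0.164, 0.0, 0.0]
contact_force: [0.5, 0.0, -0.1]
opening: 0.996
finger_force: 0.0
```

Emit:
{"op": "carry_out", "data": {"deltas": [0.045, -0.035, 0, 0, 0, 0.08, 0.09, -0.07, 0, 0, 0, 0.17, 0.135, -0.105, 0, 0, 0, 0.26, 0.18, -0.14, 0, 0, 0, 0.34, 0.225, -0.174, 0, 0, 0, 0.42]}}

```text
time: 1.85
eef_pos: [0.5297, -0.1692, 0.3002]
tcp_rot: [0.999, -0.046, 0.0, 0.0]
contact_force: [1.5, -1.9, -1.3]
opening: 0.995
finger_force: 0.0
```

```bash
python3 - <<'E'
from h import *
plan((.57,-.11,.30))
E
```

```text
delta [ 0.0346 -0.0627  0.0002] rot [ 0.0004 -0.0009  0.0572] rows>= 1.15 t 1.85
```

Emit:
{"op": "carry_out", "data": {"deltas": [0.012, -0.02, 0, 0, 0, 0.02, 0.023, -0.042, 0, 0, 0, 0.04, 0.0345, -0.063, 0, 0, 0, 0.057, 0.0345, -0.063, 0, 0, 0, 0.057, 0.0345, -0.063, 0, 0, 0, 0.057]}}

```text
time: 2.48
eef_pos: [0.5687, -0.1117, 0.2998]
tcp_rot: [0.997, -0.073, -0.0, 0.0]
contact_force: [0.8, -0.1, 1.2]
opening: 0.999
finger_force: 0.0
```

```bash
python3 - <<'E'
from h import *
s=ctrl.get_state();pose=(s["eef_pos"],s["tcp_rot"]);print(pose)
im,d=ctrl.read_camera("wrist");cv2.imwrite("pics/w1.png",im[:,:,::-1])
v,u=np.mgrid[0:384,0:512];uv=np.c_[u.ravel(),v.ravel()];P=pts("wrist",d,uv,pose);P=P[d.ravel()>0]
c,s_=np.cos(YAW),np.sin(YAW)
o=np.array([.5905,-.1025]);Q=np.c_[(P[:,:2]-o)@np.array([[c,-s_],[s_,c]]),P[:,2]]
def box(n,a,zl,zh):
    m=(Q[:,0]>a[0])&(Q[:,0]<a[1])&(Q[:,1]>a[2])&(Q[:,1]<a[3])&(Q[:,2]>zl)&(Q[:,2]<zh)
    q=Q[m]
    if len(q)<5: print(n,len(q));return
    print(n,len(q),"lo",np.percentile(q,3,0).round(4),"hi",np.percentile(q,97,0).round(4),"W",P[m].mean(0).round(4))
box("nL",(-.03,.03,-.05,-.02),.146,.158);box("nR",(-.03,.03,-.08,-.05),.146,.158)
box("bL",(-.04,.04,.05,.08),.133,.145);box("bR",(-.04,.04,.02,.05),.133,.145)
box("hd",(-.08,-.035,-.03,.03),.15,.17)
E
```

```text
(array([ 0.5686615 , -0.11167543,  0.29983113]), array([ 9.97298273e-01, -7.34581097e-02, -1.08234832e-04,  2.19814470e-04]))
nL 106 lo [-0.003 -0.034  0.147] hi [ 0.0085 -0.0273  0.1538] W [ 0.5889 -0.1332  0.1521]
nR 112 lo [-0.0029 -0.0699  0.1488] hi [ 0.0081 -0.0627  0.154 ] W [ 0.5833 -0.1683  0.1521]
bL 363 lo [-0.0147  0.0652  0.1341] hi [0.0226 0.0727 0.1401] W [ 0.6049 -0.0353  0.1382]
bR 343 lo [-0.0146  0.0293  0.1346] hi [0.0226 0.0368 0.1403] W [ 0.5997 -0.0707  0.1384]
hd 232 lo [-0.062  -0.0054  0.1516] hi [-0.0485  0.0082  0.1622] W [ 0.5368 -0.0928  0.1596]
```

View pics/w1.png

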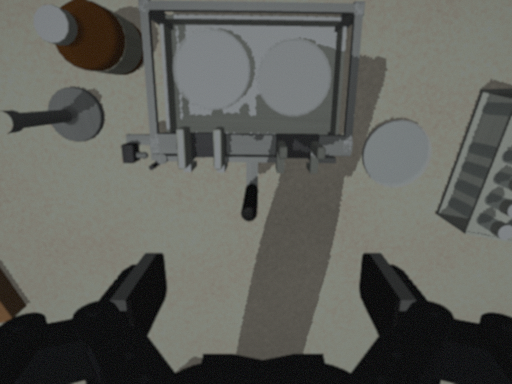

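```bash
sed -i 's/^YAW=.*/YAW=-0.155/' h.py; python3 - <<'E'
from h import *
print(np.array(ctrl.camera_model("wrist")["hand_eye"]).round(3)[:3,3])
plan((.586,-.151,.122))
E
```

```text
[ 0.074 -0.    -0.164]
delta [0.023  0.0361 0.1779] rot [0.0003 0.0001 0.0074] rows>= 2.93 t 2.525
```

Emit:
{"op": "carry_out", "data": {"deltas": [0.012, 0.018, 0.03, 0, 0, 0.004, 0.023, 0.036, 0.07, 0, 0, 0.007, 0.023, 0.036, 0.115, 0, 0, 0.007, 0.023, 0.036, 0.155, 0, 0, 0.007, 0.023, 0.036, 0.178, 0, 0, 0.007]}}

```text
time: 3.15
eef_pos: [0.5846, -0.1508, 0.119]
tcp_rot: [0.997, -0.078, -0.002, -0.001]
contact_force: [-0.2, -0.4, 0.8]
opening: 1.002
finger_force: 0.0
```

Emit:
{"op": "carry_out", "data": {"deltas": [0, 0, 0, 0, 0, 0, 0, 0, 0, 0, 0, 0]}}

```text
time: 3.4
eef_pos: [0.587, -0.1511, 0.1233]
tcp_rot: [0.997, -0.077, 0.001, 0.0]
contact_force: [0.7, 1.3, -0.1]
opening: 0.996
finger_force: 0.0
```

```bash
python3 -c "
from h import *
plan((.586,-.151,.122))"
```

```text
delta [-0.001   0.      0.0013] rot [ 0.0007 -0.0021  0.0002] rows>= 0.03 t 3.4
```

Emit:
{"op": "carry_out", "data": {"deltas": [0, 0, 0, 0, 0, 0, 0, 0, 0, 0, 0, 0, 0, 0, 0, 0, 0, 0, 0, 0, 0, 0, 0, 0, 0, 0, 0, 0, 0, 0], "grip": 0, "grip_force": 40}}

```text
time: 4.03
eef_pos: [0.5872, -0.1518, 0.1247]
tcp_rot: [0.997, -0.077, 0.001, 0.002]
contact_force: [-3.2, -2.2, 7.7]
opening: 0.231
finger_force: 40.8
```

Emit:
{"op": "carry_out", "data": {"deltas": [0, 0, 0, 0, 0, 0, 0, 0, 0, 0, 0, 0, 0, 0, 0, 0, 0, 0, 0, 0, 0, 0, 0, 0, 0, 0, 0, 0, 0, 0]}}

```text
time: 4.65
eef_pos: [0.5872, -0.1518, 0.1247]
tcp_rot: [0.997, -0.077, 0.001, 0.002]
contact_force: [-2.4, -1.3, 7.5]
opening: 0.23
finger_force: 40.8
```

Emit:
{"op": "carry_out", "data": {"deltas": [0, 0, 0, 0, 0, 0, 0, 0, 0, 0, 0, 0, 0, 0, -0.01, 0, 0, 0, 0, 0, -0.03, 0, 0, 0, 0, 0, -0.05, 0, 0, 0], "grip": 100}}

```text
time: 5.28
eef_pos: [0.5869, -0.1503, 0.1739]
tcp_rot: [0.997, -0.077, 0.001, 0.0]
contact_force: [0.3, -0.0, -0.1]
opening: 0.999
finger_force: 0.0
```

Emit:
{"op": "carry_out", "data": {"deltas": [0, 0, -0.04, 0, 0, 0, 0, 0, -0.08, 0, 0, 0, 0, 0, -0.12, 0, 0, 0, 0, 0, -0.12, 0, 0, 0, 0, 0, -0.12, 0, 0, 0]}}

```text
time: 5.9
eef_pos: [0.5862, -0.1501, 0.2921]
tcp_rot: [0.997, -0.077, 0.0, 0.0]
contact_force: [0.8, 0.3, 0.3]
opening: 1.0
finger_force: 0.0
```

```bash
cat > look.py <<'E'
from h import *
import sys
s=ctrl.get_state();pose=(s["eef_pos"],s["tcp_rot"])
im,d=ctrl.read_camera("wrist");cv2.imwrite(f"pics/{sys.argv[1]}.png",im[:,:,::-1])
v,u=np.mgrid[0:384,0:512];uv=np.c_[u.ravel(),v.ravel()];P=pts("wrist",d,uv,pose);P=P[d.ravel()>0]
c,s_=np.cos(YAW),np.sin(YAW)
o=np.array([.5942,-.1019]);Q=np.c_[(P[:,:2]-o)@np.array([[c,-s_],[s_,c]]),P[:,2]]
def box(n,a,zl,zh):
    m=(Q[:,0]>a[0])&(Q[:,0]<a[1])&(Q[:,1]>a[2])&(Q[:,1]<a[3])&(Q[:,2]>zl)&(Q[:,2]<zh)
    q=Q[m]
    if len(q)<5: print(n,len(q));return
    print(n,len(q),"lo",np.percentile(q,3,0).round(4),"hi",np.percentile(q,97,0).round(4),"W",P[m].mean(0).round(4))
box("nL",(-.03,.03,-.05,-.02),.146,.158);box("nR",(-.03,.03,-.08,-.05),.146,.158)
box("bL",(-.04,.04,.05,.08),.133,.145);box("bR",(-.04,.04,.02,.05),.133,.145)
box("hd",(-.08,-.035,-.03,.03),.15,.17)
plan((.602,-.053,.111))
E
python3 look.py w2
```

```text
nL 103 lo [-0.0057 -0.044   0.1484] hi [ 0.0051 -0.0374  0.1539] W [ 0.5879 -0.1422  0.1523]
nR 105 lo [-0.0068 -0.062   0.1482] hi [ 0.0049 -0.0553  0.1541] W [ 0.5849 -0.1598  0.1522]
bL 375 lo [-0.0184  0.0642  0.1339] hi [0.0187 0.0717 0.1402] W [ 0.6052 -0.0354  0.1381]
bR 354 lo [-0.0185  0.0282  0.1343] hi [0.0186 0.0356 0.1402] W [ 0.5994 -0.0708  0.1383]
hd 242 lo [-0.0657 -0.007   0.1516] hi [-0.0519  0.0065  0.1619] W [ 0.5371 -0.0931  0.1593]
delta [ 0.0014 -0.0982  0.1799] rot [-0.0005  0.0018  0.0008] rows>= 3.28 t 5.95
```

Emit:
{"op": "carry_out", "data": {"deltas": [0, -0.03, 0.02, 0, 0, 0, 0.001, -0.07, 0.04, 0, 0, 0, 0.001, -0.098, 0.08, 0, 0, 0, 0.001, -0.098, 0.12, 0, 0, 0, 0.001, -0.098, 0.16, 0, 0, 0]}}

```text
time: 6.58
eef_pos: [0.6011, -0.0526, 0.1286]
tcp_rot: [0.997, -0.077, -0.002, -0.0]
contact_force: [-0.3, 1.1, 0.3]
opening: 1.002
finger_force: 0.0
```

Emit:
{"op": "carry_out", "data": {"deltas": [0, 0, 0.015, 0, 0, 0, 0, 0, 0.015, 0, 0, 0]}}

```text
time: 6.82
eef_pos: [0.6013, -0.0534, 0.1151]
tcp_rot: [0.997, -0.077, -0.002, -0.0]
contact_force: [-0.2, 0.2, 0.9]
opening: 1.0
finger_force: 0.0
```

Emit:
{"op": "carry_out", "data": {"deltas": [0, 0, 0, 0, 0, 0, 0, 0, 0, 0, 0, 0, 0, 0, 0, 0, 0, 0, 0, 0, 0, 0, 0, 0, 0, 0, 0, 0, 0, 0]}}

```text
time: 7.45
eef_pos: [0.6025, -0.0536, 0.117]
tcp_rot: [0.997, -0.077, 0.0, 0.0]
contact_force: [-0.4, 0.6, 0.3]
opening: 0.998
finger_force: 0.0
```

Emit:
{"op": "carry_out", "data": {"deltas": [0, 0, 0, 0, 0, 0, 0, 0, 0, 0, 0, 0, 0, 0, 0, 0, 0, 0, 0, 0, 0, 0, 0, 0, 0, 0, 0, 0, 0, 0], "grip": 0, "grip_force": 40}}

```text
time: 8.07
eef_pos: [0.6024, -0.0536, 0.1167]
tcp_rot: [0.997, -0.077, -0.0, -0.0]
contact_force: [-0.2, -0.4, 0.4]
opening: -0.0
finger_force: 0.0
```

Emit:
{"op": "carry_out", "data": {"deltas": [0, 0, 0, 0, 0, 0, 0, 0, 0, 0, 0, 0, 0, 0, 0, 0, 0, 0]}}

```text
time: 8.45
eef_pos: [0.6023, -0.0535, 0.1166]
tcp_rot: [0.997, -0.077, -0.0, -0.0]
contact_force: [0.3, -0.3, -0.7]
opening: 0.0
finger_force: 0.0
```

Emit:
{"op": "carry_out", "data": {"deltas": [0, 0, 0, 0, 0, 0, 0, 0, 0, 0, 0, 0, 0, 0, -0.01, 0, 0, 0, 0, 0, -0.03, 0, 0, 0, 0, 0, -0.05, 0, 0, 0], "grip": 100}}

```text
time: 9.07
eef_pos: [0.6032, -0.0539, 0.1697]
tcp_rot: [0.997, -0.077, 0.001, 0.0]
contact_force: [-0.4, -0.6, 0.5]
opening: 0.847
finger_force: 0.0
```

Emit:
{"op": "carry_out", "data": {"deltas": [-0.02, 0.02, -0.04, 0, 0, 0, -0.04, 0.03, -0.08, 0, 0, 0, -0.06, 0.045, -0.12, 0, 0, 0, -0.06, 0.045, -0.12, 0, 0, 0, -0.06, 0.045, -0.12, 0, 0, 0]}}

```text
time: 9.7
eef_pos: [0.5363, -0.0889, 0.2878]
tcp_rot: [0.997, -0.077, 0.001, 0.0]
contact_force: [-0.2, -0.1, -0.2]
opening: 1.0
finger_force: 0.0
```

```bash
python3 look.py w3; python3 -c "
from h import *
plan((.537,-.093,.122))"
```

```text
nL 125 lo [-0.0066 -0.0444  0.1479] hi [ 0.0038 -0.037   0.1542] W [ 0.5869 -0.1416  0.1522]
nR 128 lo [-0.0065 -0.0621  0.1468] hi [ 0.0038 -0.0549  0.1542] W [ 0.584  -0.1592  0.1521]
bL 405 lo [-0.0185  0.0641  0.1344] hi [0.0173 0.0717 0.1404] W [ 0.6043 -0.0351  0.1385]
bR 392 lo [-0.0188  0.0282  0.1355] hi [0.0173 0.0358 0.14  ] W [ 0.5986 -0.0703  0.1385]
hd 252 lo [-0.0658 -0.006   0.1522] hi [-0.0522  0.0068  0.1618] W [ 0.5365 -0.0924  0.1598]
delta [ 0.0599 -0.0453  0.1754] rot [-0.0002  0.0007  0.0009] rows>= 3.05 t 9.75
delta [0.0018 0.0042 0.1645] rot [-0.0002  0.0007  0.0009] rows>= 2.63 t 9.75
```

```bash
python3 - <<'E'
from h import *
im,d=ctrl.read_camera("wrist");cv2.imwrite("pics/w4.png",im[:,:,::-1])
v,u=np.mgrid[0:384,0:512];P=pts("wrist",d,np.c_[u.ravel(),v.ravel()],(np.zeros(3),[0,0,0,1]))
m=(d.ravel()>0)&(P[:,2]<.03)&(abs(P[:,1])<.09)
for lo in np.arange(-.09,.09,.01):
    q=P[m&(P[:,1]>lo)&(P[:,1]<=lo+.01)]
    if len(q)>5: print(lo.round(3),len(q),"x",np.percentile(q[:,0],[2,98]).round(3),"z",np.percentile(q[:,2],[50,90,98]).round(3))
plan((.602,-.053,.1105))
E
```

```text
-0.08 212 x [0.011 0.014] z [-0.087 -0.083 -0.081]
-0.07 3483 x [-0.004  0.014] z [-0.09  -0.084 -0.079]
-0.06 2659 x [-0.007  0.013] z [-0.086 -0.062 -0.047]
-0.05 4259 x [-0.009  0.014] z [-0.067 -0.044 -0.037]
-0.04 1909 x [0.012 0.018] z [-0.102 -0.095 -0.087]
-0.03 1579 x [0.015 0.018] z [-0.106 -0.1   -0.097]
-0.02 1144 x [0.009 0.018] z [-0.101 -0.096 -0.094]
-0.01 1139 x [0.009 0.012] z [-0.101 -0.096 -0.095]
-0.0 1143 x [0.009 0.012] z [-0.101 -0.096 -0.095]
0.01 1118 x [0.01  0.018] z [-0.102 -0.096 -0.094]
0.02 1660 x [0.016 0.018] z [-0.106 -0.1   -0.097]
0.03 1867 x [0.011 0.018] z [-0.101 -0.094 -0.085]
0.04 4246 x [-0.009  0.014] z [-0.067 -0.044 -0.038]
0.05 2784 x [-0.007  0.013] z [-0.087 -0.063 -0.048]
0.06 2551 x [-0.004  0.014] z [-0.09  -0.082 -0.079]
0.07 23 x [0.003 0.013] z [-0.082 -0.081 -0.08 ]
delta [ 0.0602 -0.0451  0.1751] rot [-0.0005  0.002   0.0011] rows>= 3.05 t 9.8
```

View pics/w3.png

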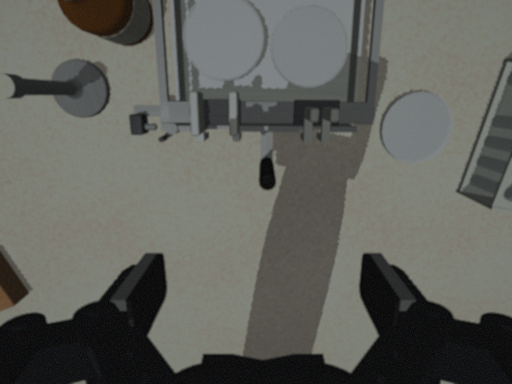

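The fingers actually end about 22 mm short of the reported TCP. The wrist depth shows the open tips at z ≈ -36 mm, and the pads closed above the broad ears. In the picture the narrow ears (305–325,125) are together, while the broad ones (197 and 235,115) are still apart. I'll go lower.

Emit:
{"op": "carry_out", "data": {"deltas": [0.03, -0.022, 0.02, 0, 0, 0, 0.06, -0.045, 0.05, 0, 0, 0, 0.06, -0.045, 0.1, 0, 0, 0, 0.06, -0.045, 0.14, 0, 0, 0, 0.06, -0.045, 0.175, 0, 0, 0]}}

```text
time: 10.42
eef_pos: [0.6011, -0.0526, 0.1079]
tcp_rot: [0.997, -0.077, -0.002, -0.0]
contact_force: [-0.1, 0.7, -0.2]
opening: 1.0
finger_force: 0.0
```

Emit:
{"op": "carry_out", "data": {"deltas": [0, 0, 0.008, 0, 0, 0, 0, 0, 0.017, 0, 0, 0, 0, 0, 0.017, 0, 0, 0, 0, 0, 0.017, 0, 0, 0, 0, 0, 0.017, 0, 0, 0]}}

```text
time: 11.05
eef_pos: [0.6032, -0.0538, 0.0961]
tcp_rot: [0.997, -0.077, 0.001, 0.0]
contact_force: [0.3, 0.0, -0.2]
opening: 1.001
finger_force: 0.0
```

Emit:
{"op": "carry_out", "data": {"deltas": [0, 0, 0, 0, 0, 0, 0, 0, 0, 0, 0, 0, 0, 0, 0, 0, 0, 0, 0, 0, 0, 0, 0, 0, 0, 0, 0, 0, 0, 0], "grip": 0, "grip_force": 40}}

```text
time: 11.68
eef_pos: [0.6028, -0.0531, 0.0966]
tcp_rot: [0.997, -0.077, 0.0, -0.0]
contact_force: [-2.6, 2.4, 6.6]
opening: 0.272
finger_force: 42.2
```

Emit:
{"op": "carry_out", "data": {"deltas": [0, 0, 0, 0, 0, 0, 0, 0, 0, 0, 0, 0, 0, 0, 0, 0, 0, 0]}}

```text
time: 12.05
eef_pos: [0.6028, -0.0531, 0.0966]
tcp_rot: [0.997, -0.077, 0.0, -0.0]
contact_force: [-3.0, 2.3, 6.2]
opening: 0.27
finger_force: 42.2
```

Emit:
{"op": "carry_out", "data": {"deltas": [0, 0, 0, 0, 0, 0, 0, 0, 0, 0, 0, 0, 0, 0, -0.02, 0, 0, 0, 0, 0, -0.04, 0, 0, 0, 0, 0, -0.07, 0, 0, 0], "grip": 100}}

```text
time: 12.68
eef_pos: [0.6024, -0.0536, 0.1665]
tcp_rot: [0.997, -0.077, 0.0, 0.0]
contact_force: [-0.0, -0.4, 0.5]
opening: 0.999
finger_force: 0.0
```

Emit:
{"op": "carry_out", "data": {"deltas": [-0.02, 0.02, -0.04, 0, 0, 0, -0.04, 0.03, -0.08, 0, 0, 0, -0.06, 0.045, -0.12, 0, 0, 0, -0.06, 0.045, -0.12, 0, 0, 0, -0.06, 0.045, -0.12, 0, 0, 0]}}

```text
time: 13.3
eef_pos: [0.5363, -0.0888, 0.2856]
tcp_rot: [0.997, -0.077, 0.001, 0.0]
contact_force: [-1.1, -0.4, -0.6]
opening: 0.996
finger_force: 0.0
```

```bash
python3 look.py w5; python3 -c "
from h import *
plan((.537,-.093,.105))"
```

```text
nL 121 lo [-0.0065 -0.0448  0.1497] hi [ 0.0037 -0.0371  0.154 ] W [ 0.5868 -0.1418  0.1525]
nR 126 lo [-0.0065 -0.0622  0.1486] hi [ 0.0038 -0.055   0.1546] W [ 0.5839 -0.1593  0.1523]
bL 410 lo [-0.019   0.055   0.1346] hi [0.0172 0.0627 0.1403] W [ 0.6028 -0.044   0.1385]
bR 399 lo [-0.0191  0.0372  0.1357] hi [0.0172 0.0449 0.1403] W [ 0.6    -0.0615  0.1386]
hd 261 lo [-0.0659 -0.0059  0.1514] hi [-0.0523  0.0068  0.162 ] W [ 0.5365 -0.0924  0.1599]
delta [ 0.0599 -0.0452  0.1733] rot [-0.0003  0.0008  0.0009] rows>= 3.02 t 13.35
delta [0.0018 0.0043 0.1793] rot [-0.0003  0.0008  0.0009] rows>= 2.87 t 13.35
```

Emit:
{"op": "carry_out", "data": {"deltas": [0.002, 0.004, 0.04, 0, 0, 0, 0.002, 0.004, 0.09, 0, 0, 0, 0.002, 0.004, 0.135, 0, 0, 0, 0.002, 0.004, 0.17, 0, 0, 0, 0.002, 0.004, 0.187, 0, 0, 0]}}

```text
time: 13.98
eef_pos: [0.5354, -0.0919, 0.0938]
tcp_rot: [0.997, -0.077, -0.003, -0.001]
contact_force: [-0.6, 0.2, -0.0]
opening: 0.999
finger_force: 0.0
```

Emit:
{"op": "carry_out", "data": {"deltas": [0, 0, 0, 0, 0, 0, 0, 0, 0, 0, 0, 0]}}

```text
time: 14.22
eef_pos: [0.5388, -0.0934, 0.0993]
tcp_rot: [0.997, -0.077, 0.001, 0.0]
contact_force: [-0.1, -0.3, 0.4]
opening: 0.999
finger_force: 0.0
```

Emit:
{"op": "carry_out", "data": {"deltas": [0, 0, 0, 0, 0, 0, 0, 0, 0, 0, 0, 0, 0, 0, 0, 0, 0, 0, 0, 0, 0, 0, 0, 0, 0, 0, 0, 0, 0, 0], "grip": 0, "grip_force": 70}}

```text
time: 14.85
eef_pos: [0.5376, -0.0933, 0.0982]
tcp_rot: [0.997, -0.077, 0.0, 0.0]
contact_force: [-1.1, 0.4, 2.6]
opening: 0.168
finger_force: 68.1
```

Emit:
{"op": "carry_out", "data": {"deltas": [0, 0, 0, 0, 0, 0, 0, 0, 0, 0, 0, 0, 0, 0, 0, 0, 0, 0]}}

```text
time: 15.22
eef_pos: [0.5377, -0.0933, 0.0982]
tcp_rot: [0.997, -0.077, 0.0, 0.0]
contact_force: [-3.3, -1.9, 5.3]
opening: 0.173
finger_force: 68.1
```

```bash
python3 - <<'E'
from h import *
s=ctrl.get_state();A=R.from_quat(s["tcp_rot"]).inv();print(s["eef_pos"],s["time"],s["opening"])
c,n=np.cos(YAW),np.sin(YAW);M=np.array([[c,-n],[n,c]])
r=np.array([-.042,-.1])
for t in [.05,.1,.15,.2,.3,.4,.5,.6,.7,.8,.9,1,1.1,1.2,1.3,1.4,1.45]:
    C,S=np.cos(t),np.sin(t); q=np.array([r[0]*C+r[1]*S,-r[0]*S+r[1]*C])
    w=M@(q-r);print(t,A.apply([*w,0]).round(4))
E
```

```text
[ 0.53767033 -0.09325086  0.09821924] 15.225 0.17300189729063825
0.05 [-0.0049 -0.0022 -0.    ]
0.1 [-0.0098 -0.0047 -0.    ]
0.15 [-0.0145 -0.0074 -0.    ]
0.2 [-0.019  -0.0104 -0.    ]
0.3 [-0.0277 -0.0169 -0.    ]
0.4 [-0.0356 -0.0243 -0.    ]
0.5 [-0.0428 -0.0324 -0.    ]
0.6 [-0.0491 -0.0412 -0.    ]
0.7 [-0.0545 -0.0506 -0.    ]
0.8 [-0.0589 -0.0605 -0.    ]
0.9 [-0.0624 -0.0708 -0.    ]
1 [-0.0648 -0.0814 -0.    ]
1.1 [-0.0661 -0.0921 -0.    ]
1.2 [-0.0663 -0.103  -0.    ]
1.3 [-0.0655 -0.1138 -0.    ]
1.4 [-0.0636 -0.1245 -0.    ]
1.45 [-0.0622 -0.1297 -0.    ]
```

Emit:
{"op": "carry_out", "data": {"deltas": [-0.005, -0.002, 0, 0, 0, 0, -0.01, -0.005, 0, 0, 0, 0, -0.019, -0.0105, 0, 0, 0, 0, -0.028, -0.017, 0, 0, 0, 0, -0.028, -0.017, 0, 0, 0, 0]}}

```text
time: 15.85
eef_pos: [0.5119, -0.0709, 0.0982]
tcp_rot: [0.997, -0.077, 0.0, -0.0]
contact_force: [-0.6, -0.7, 5.2]
opening: 0.17
finger_force: 68.5
```

Emit:
{"op": "carry_out", "data": {"deltas": [-0.008, -0.0075, 0, 0, 0, 0, -0.015, -0.0155, 0, 0, 0, 0, -0.0215, -0.0245, 0, 0, 0, 0, -0.027, -0.0335, 0, 0, 0, 0, -0.031, -0.0435, 0, 0, 0, 0]}}

```text
time: 16.48
eef_pos: [0.4888, -0.0233, 0.0982]
tcp_rot: [0.997, -0.077, 0.001, -0.0]
contact_force: [3.7, 0.1, 4.1]
opening: 0.173
finger_force: 68.7
```

Emit:
{"op": "carry_out", "data": {"deltas": [-0.0035, -0.0105, 0, 0, 0, 0, -0.006, -0.021, 0, 0, 0, 0, -0.007, -0.0315, 0, 0, 0, 0, -0.0075, -0.0425, 0, 0, 0, 0, -0.0065, -0.053, 0, 0, 0, 0]}}

```text
time: 17.1
eef_pos: [0.4909, 0.0294, 0.0982]
tcp_rot: [0.997, -0.077, 0.001, 0.0]
contact_force: [4.1, -3.1, 4.1]
opening: 0.167
finger_force: 68.7
```

Emit:
{"op": "carry_out", "data": {"deltas": [0.001, -0.005, 0, 0, 0, 0, 0.002, -0.0105, 0, 0, 0, 0, 0.002, -0.0105, 0, 0, 0, 0, 0.002, -0.0105, 0, 0, 0, 0]}}

```text
time: 17.6
eef_pos: [0.4943, 0.0391, 0.0982]
tcp_rot: [0.997, -0.077, 0.0, 0.0]
contact_force: [2.9, -2.1, 5.5]
opening: 0.168
finger_force: 68.7
```

```bash
python3 - <<'E'
from h import *
s=ctrl.get_state();p=s["eef_pos"][:2]
c,n=np.cos(YAW),np.sin(YAW);M=np.array([[c,-n],[n,c]])
h=np.array([.5368,-.0927])-M@[-.042,-.1];q=M.T@(p-h)
print("theta",np.arctan2(-.1,-.042)-np.arctan2(q[1],q[0]),"r",np.hypot(*q),s["contact_force"],s["opening"],s["time"])
im,d=ctrl.read_camera("scene");a=cv2.resize(im[90:270,110:310,::-1],(400,360),interpolation=3)
im,d=ctrl.read_camera("top");b=cv2.resize(im[100:260,200:400,::-1],(400,320),interpolation=3)
o=np.zeros((360,800,3),np.uint8);o[:,:400]=a;o[:320,400:]=b;cv2.imwrite("pics/end.png",o)
E
```

```text
theta -4.8867138265467815 r 0.10703387583588951 [ 2.85901333 -2.14678515  5.49115614] 0.1683162457615863 17.6
```

View pics/end.png

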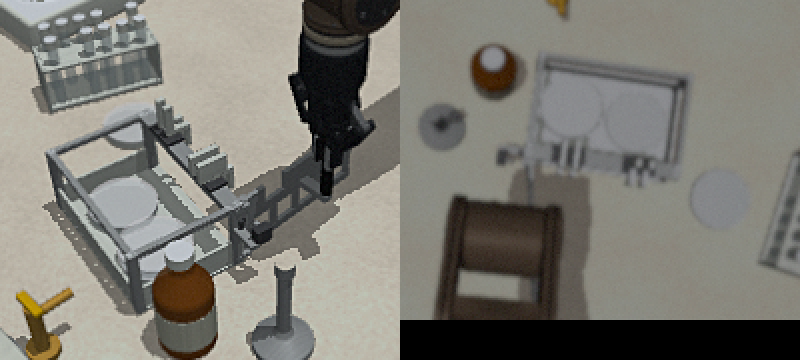

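The gate stands wide open (swing about 1.40) with the handle gripped at (325,185). Both catches are squeezed and nothing else has moved.

```bash
python3 -c "
from plant import ctrl
print(ctrl.sign_off())"
```

```text
the job is handed in; nothing more can be done
None
```

The job is handed in: I squeezed the narrow catch and then the broad one fully home (the broad took a second, lower try), then swung the gate to about 1.40 rad, where the arm still holds the handle with nothing else visibly disturbed.

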